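# Close the copper pot with its torque-limiting cap

## Task

Take the filler cap from its wooden rest, fit it fully down into the slotted ring on top of the copper pot, and turn its handle clockwise until you feel the handle slip on the cap. Stop as soon as it slips, let go and leave the cap there; work gently, and leave the jar, bottle and beaker where they stand.

Things in the scene. Friction and masses are not known exactly. Their poses are not given: they have to be found in the camera images.
- cap: filler cap: steel disc 80 mm wide, 10 mm thick; 0.3 kg in all. Origin: centre of the disc's underside, z up. A flat key below it (38 mm along x, 6 mm along y) reaches 14 mm down. On top turns a black handle (bar). Handle and disc turn as one up to about 0.5 N m (a standing wrist reading may relax to 0.3); then the handle slips on at steady torque. Brass mark on the rim at +x
- bar (a point): point in the cap's handle, on its axis, 38 mm above the cap's origin (22 mm above the handle's foot). The handle is an upright black bar 50 mm long (its x), 14 mm thick (its y) and 36 mm tall, from 22 mm below this point to 14 mm above it, on a round foot 54 mm wide, 6 mm thick. At the start the bar lies along the cap's x, over the key. Turning it to the slip takes a firm grip, about 40 N
- pointer (a point): brass pointer on the foot of the cap's handle, under one end of the bar, 25 mm from the axis, 16 mm above the cap's origin; it turns with the handle. At the start it lies beside the cap's mark (cap's +x). After a slip it stands clockwise of the mark, seen from above: 5 to 30 degrees if stopped in time
- ring: steel ring 79 mm wide in the 92 mm copper collar on top of the pot, its top 163 mm above the bench. Origin: centre of its top face, z up. Its slot (along x, 41 mm long, 8.5 mm wide, 18 mm deep) takes the cap's key either way round; the cap's disc then lies flat on the ring, origins together. It turns clockwise from above, under 0.1 N m, to an unseen stop 0.4 to 1.1 rad on from the start
- park: low wooden ring fixed to the bench, 90 mm outside, 58 mm inside, 24 mm high; the cap's disc lies on its top at the start, key down in the middle. Origin: centre of its underside
- pot: fixed round copper pot, 172 mm wide at the belly (210 mm over its side grips), 136 mm high to the foot of its collar. Origin: centre of its underside; a small tap points along -x
- beaker: loose open glass beaker, 70 mm wide, 95 mm high. Origin: centre of its underside
- jar: loose amber glass jar with a lid, 84 mm wide, 140 mm high. Origin: centre of its underside
- flask: loose green glass bottle with a stopper, 72 mm wide, 210 mm high. Origin: centre of its underside
Mind the look-alikes: they are no part of the job. What is shaped like the cap but green or turquoise is not meant.

How it is judged:
By the outcome, as a careful person would: the job done as asked, in the order asked, and still so for the second after the job is handed in, with the robot touching nothing.
It also fails if it takes over 61 s, if anything falls off the work surface, if the arm or the gripper's body presses on something with over 40 N, if the wrist force passes 120 N, or if a joint passes its speed limit or range.

## Robot

A 6-joint arm with a two-finger parallel gripper is mounted at the origin on the work surface. World frame = base frame: x ahead of the robot, y to its left, z up, the work surface at z = 0. Lengths are in mm, angles in rad, forces in N, time in s.
With the tool pointing down it reaches from about 225 to 875 mm from the base axis. Payload 3.4 kg.
Tool frame: the origin (TCP) lies at the very end of the fingers, on their centre line; the grasp point (between the pads) lies 19 mm behind it; z points along the fingers, y is the line along which they close (so a half turn about z gives the same grasp; the last joint's range is limited). The gripper opens to 85 mm and grips with 20 to 120 N. Pads are 22 mm wide; open, the fingers measure 114 mm over their backs; the gripper's body (76 mm by 85 mm) begins 54 mm behind the grasp point. The pads swing forward as they close: fully open they stand 13 mm farther back than shut.
Start: joints at [-1.413, 0.276, 1.505, -0, 1.361, -0.121], TCP at [158.239, -552.832, 231.328] pointing down, gripper open.
Joint ranges: [-2.89, 2.89], [-0.75, 2.08], [0.22, 2.7], [-1.18, 4.32], [0.11, 2.71], [-2.7, 2.7]. Speed limits (rad/s): [2.57, 2.57, 3.14, 3.14, 3.14, 3.14].

## Interface

Orientations are given as a unit quaternion [w, x, y, z].
In Python, from rig import monitor, vision, arm gives the robot as it stands.
- The arm moves only by the shell command python3 -m creep FILE, which reads ROWS from the file FILE. ROWS is a JSON object with one list for each field, all of the same length, 1 to 20, a row being the entries at one place: sx, sy, sz (the shift in parts of the range, where 1.0 means 750 mm), ax, ay, az (a rotation vector in shares of 180 degrees (1.0 is 180 degrees)), aperture (the finger opening in mm); each row is the pose to reach, as a shift and turn from the pose commanded when the command began, along the tool's axes at that moment; what a row does not reach only later rows make up. A row lasts 1/8 s, in which the tool goes at most 62.5 mm and 0.188 rad, less where a joint would pass 70% of its speed; a pose out of reach is approached as far as the arm can. The fingers move at their own pace and stop on an object; the grip force is fixed at half the most. Time passes only in rows, so rows that do not move let the fingers close. It prints the time, the measured TCP pose, the force, the opening and the grip force at its end. No shift or turn number may pass 1 either way. Input that does not fit is refused with a message, and nothing moves.
- monitor.state(): the state, without advancing time (a new reading comes with each control period).
- vision.capture(name): name is "scene" or "top" or "wrist"; returns the picture (384x512x3 uint8, red, green, blue); there is no depth.
- vision.camera_model(name): a dict with "fx", "fy", "cx", "cy" (pixels), "R" (3x3) and "t" (3): a world point X has camera coordinates R X + t. Camera axes: x right, y down, z forward; pixel columns grow to the right and rows downward; lengths in mm; the calibration is good to about 2 mm. A picture is of the moment at which its call begins: read the wrist's pose just before it. camera_model takes no time and is no camera call; for the wrist camera it gives the pose at the moment of the call.
- arm.finish_job(): hands the job in; it is judged then, once.
The state is a dict: "t": time; "joint_positions": joint angles; "joint_velocities": joint speeds; "joint_efforts": joint torques, N m; "tcp_pos": TCP position; "tcp_rot": TCP orientation; "wrist_force": force on the tool from outside, world axes, zero at the start; "torque": the same for the moment, N m; "gripper_width": finger opening in mm; "gripper_force": force on a finger pad.
Only numpy, scipy, OpenCV 4.12 (cv2) and the standard library are available. Lean on these libraries where they do the work, as an engineer would, in place of code of your own. Each camera call takes 0.05 s, during which the arm holds its last target. There are 200 camera calls.

## Working session

There is one attempt and no reset: what is moved stays moved. The work goes in short steps, Python scripts to look and compute and a shell command to move; the robot and the scene stay as the last step left them, time stands still between calls to the robot, and variables do not carry over. Pictures are saved under pics/ and viewed, at most 10 in all, crops included, and the job is handed in when it is done.

```bash
mkdir -p pics; ls; python3 - <<'E'
from rig import monitor, vision, arm
import cv2, numpy as np
s=monitor.state(); print(s)
a=vision.capture("scene"); b=vision.capture("top")
cv2.imwrite("pics/s0.png",a[...,::-1]); cv2.imwrite("pics/t0.png",b[...,::-1])
for n in("scene","top"):
    m=vision.camera_model(n); print(n,m)
E
```

```text
pics
{'t': 0.0, 'joint_positions': array([-1.41300906e+00,  2.76603851e-01,  1.50616171e+00, -6.08468561e-06,
        1.36070987e+00, -1.20995759e-01]), 'joint_velocities': array([-0.00074204,  0.00011106,  0.00014877, -0.00088385,  0.00010096,
       -0.00092827]), 'joint_efforts': array([ 7.57626203e-04, -4.16775405e+01, -2.45798081e+01, -2.57470074e-04,
        1.07770687e-02, -1.87559613e-05]), 'tcp_pos': array([ 158.14046753, -552.25782492,  230.4232887 ]), 'tcp_rot': array([-9.41173222e-04,  9.90300196e-01,  1.38941124e-01, -2.02908987e-05]), 'wrist_force': array([-0.34568062,  0.11231695,  0.22477679]), 'torque': array([-0.00752736, -0.0522153 ,  0.06461319]), 'gripper_force': 0.0, 'gripper_width': 85.3436233921966}
scene {'fx': 398.5089119704695, 'fy': 398.5089119704695, 'cx': 255.91087788336304, 'cy': 186.48786147480035, 'R': array([[-1.54182031e-01,  9.88042354e-01, -4.56392069e-04],
       [ 5.68563658e-01,  8.83454279e-02, -8.17881686e-01],
       [-8.08061426e-01, -1.26362147e-01, -5.75386252e-01]]), 't': array([ 111.67919535, -244.45252808, 1702.34987601])}
top {'fx': 395.8382275793518, 'fy': 395.8382275793518, 'cx': 252.49268524065394, 'cy': 190.64509222757715, 'R': array([[-0.01856932, -0.99981307, -0.00538505],
       [-0.99362097,  0.01905298, -0.11115009],
       [ 0.11123192,  0.00328672, -0.99378904]]), 't': array([   3.12868965,  609.87918074, 1436.44412818])}
```

View pics/s0.png

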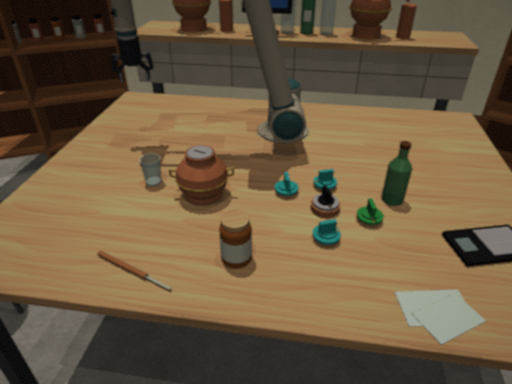

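View pics/t0.png

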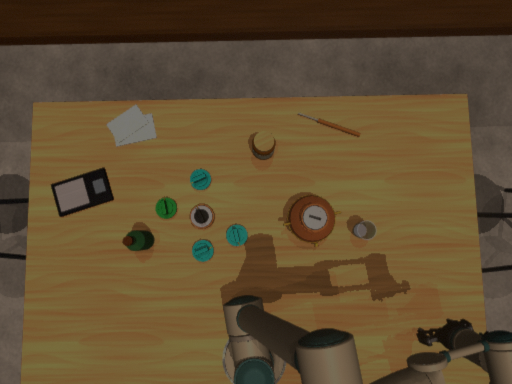

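The scene view shows candidates at (287,187), (325,180) and (327,233), all turquoise, (370,213), green, and (325,203), a steel disc with a black handle. In the top view these are at (237,235), (203,250), (201,180), (167,208) and (202,216). Only the last one matches the description (steel disc, black bar, wooden ring). The pot ring is at top (315,217). Next I'll check one enlarged crop and measure.

```bash
cat > h.py <<'E'
from rig import monitor, vision, arm
import cv2, numpy as np
from scipy.spatial.transform import Rotation as Ro
def ray(m,u,v,z):
    d=m["R"].T@np.array([(u-m["cx"])/m["fx"],(v-m["cy"])/m["fy"],1]); c=-m["R"].T@m["t"]
    return c+d*(z-c[2])/d[2]
def proj(m,X):
    p=m["R"]@np.asarray(X,float)+m["t"]; return m["fx"]*p[0]/p[2]+m["cx"],m["fy"]*p[1]/p[2]+m["cy"]
def tool(s=None):
    s=s or monitor.state(); q=s["tcp_rot"]; return s["tcp_pos"],Ro.from_quat([q[1],q[2],q[3],q[0]])
def totool(d):
    return tool()[1].inv().apply(d)
E
python3 - <<'E'
from h import *
b=cv2.imread("pics/t0.png"); a=cv2.imread("pics/s0.png")
c1=cv2.resize(b[191:241,177:227],(400,400),interpolation=cv2.INTER_CUBIC)
c2=cv2.resize(b[187:247,285:345],(400,400),interpolation=cv2.INTER_CUBIC)
cv2.imwrite("pics/c1.png",np.hstack([c1,c2]))
m=vision.camera_model("top"); ms=vision.camera_model("scene")
print("cap",ray(m,202,216,34),ray(ms,325,206,34)); print("ring",ray(m,315,217,163),ray(ms,201,153,163))
for n,u,v,z in(("flask",125,241,200),("jar",264,138,140),("beaker",363,230,50)): print(n,ray(m,u,v,z))
print(tool()[1].as_matrix().round(3))
w=vision.camera_model("wrist"); print(w["fx"],w["cx"],w["cy"],(w["R"]@tool()[0]+w["t"]).round(1),(w["R"]@tool()[1].as_matrix()).round(3))
E
```

```text
cap [519.25355139 179.70098768  34.        ] [554.27080275 186.03771119  34.        ]
ring [ 502.30415643 -217.07833068  163.        ] [ 515.94087742 -202.19268145  163.        ]
flask [434.44204939 408.69517297 200.        ]
jar [782.40034783 -52.40249967 140.        ]
beaker [ 456.69589712 -406.65008829   50.        ]
[[ 0.961  0.275 -0.   ]
 [ 0.275 -0.961  0.002]
 [ 0.    -0.002 -1.   ]]
271.01567578356725 253.0600935025796 191.7465741540174 [  0.3  25.9 155.4] [[ 0.001  1.    -0.   ]
 [-0.966  0.001 -0.26 ]
 [-0.26   0.001  0.966]]
```

View pics/c1.png

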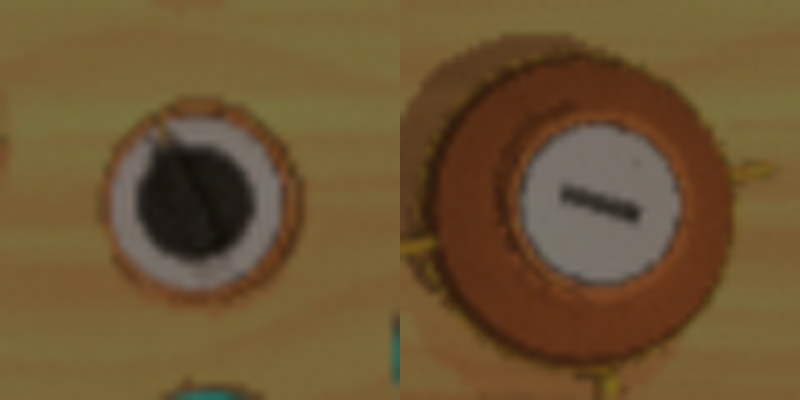

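The crop confirms it: the left half shows a steel cap on the wooden ring, with a black bar running up-left and the brass mark near (165,125). The right half shows the slot from (565,192) to (640,213). I'm moving to hover over the cap.

The rows are not in the units I measure in: shifts go in shares of 750 mm and turns go in shares of 180 degrees. I convert before sending: -604 mm is -0.8053, 550 mm is 0.7333, -0.14 rad is -0.0446.

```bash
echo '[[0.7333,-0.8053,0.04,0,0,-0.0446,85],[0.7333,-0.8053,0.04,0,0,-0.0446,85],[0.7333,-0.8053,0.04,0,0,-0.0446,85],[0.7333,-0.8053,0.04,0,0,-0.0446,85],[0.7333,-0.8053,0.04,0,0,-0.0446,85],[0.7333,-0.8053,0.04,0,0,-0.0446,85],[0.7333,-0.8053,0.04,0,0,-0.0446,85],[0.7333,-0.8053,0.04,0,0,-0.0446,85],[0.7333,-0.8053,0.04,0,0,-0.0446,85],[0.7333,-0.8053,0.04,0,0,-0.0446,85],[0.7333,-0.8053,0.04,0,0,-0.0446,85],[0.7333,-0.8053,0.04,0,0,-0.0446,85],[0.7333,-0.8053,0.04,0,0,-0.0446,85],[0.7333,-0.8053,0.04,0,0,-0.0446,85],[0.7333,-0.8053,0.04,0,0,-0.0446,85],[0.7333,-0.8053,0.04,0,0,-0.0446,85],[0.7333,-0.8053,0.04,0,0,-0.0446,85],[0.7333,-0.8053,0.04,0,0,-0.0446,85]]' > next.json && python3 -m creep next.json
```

```text
refused: ROWS must be an object with one list for each field. Nothing was moved.
```

Refused on format, not on reach. It needs an object with one list for each field.

```bash
echo '{"sx": [0.7333,0.7333,0.7333,0.7333,0.7333,0.7333,0.7333,0.7333,0.7333,0.7333,0.7333,0.7333,0.7333,0.7333,0.7333,0.7333,0.7333,0.7333],"sy": [-0.8053,-0.8053,-0.8053,-0.8053,-0.8053,-0.8053,-0.8053,-0.8053,-0.8053,-0.8053,-0.8053,-0.8053,-0.8053,-0.8053,-0.8053,-0.8053,-0.8053,-0.8053],"sz": [0.04,0.04,0.04,0.04,0.04,0.04,0.04,0.04,0.04,0.04,0.04,0.04,0.04,0.04,0.04,0.04,0.04,0.04],"ax": [0,0,0,0,0,0,0,0,0,0,0,0,0,0,0,0,0,0],"ay": [0,0,0,0,0,0,0,0,0,0,0,0,0,0,0,0,0,0],"az": [-0.0446,-0.0446,-0.0446,-0.0446,-0.0446,-0.0446,-0.0446,-0.0446,-0.0446,-0.0446,-0.0446,-0.0446,-0.0446,-0.0446,-0.0446,-0.0446,-0.0446,-0.0446],"aperture": [85,85,85,85,85,85,85,85,85,85,85,85,85,85,85,85,85,85]}' > next.json && python3 -m creep next.json
python3 - <<'E'
from h import *
print(monitor.state()["joint_positions"].round(3))
m=vision.camera_model("wrist"); a=vision.capture("wrist"); cv2.imwrite("pics/w1.png",a[...,::-1]); np.save("w1.npy",m,allow_pickle=True)
E
```

```text
t: 2.35
tcp_pos: [520.6, 178.3, 201.6]
tcp_rot: [0.0, 0.978, 0.207, 0.0]
wrist_force: [0.1, 0.4, -0.6]
gripper_width: 84.9
gripper_force: 0.0
[ 0.204  0.257  1.607 -0.     1.277  1.357]
```

View pics/w1.png

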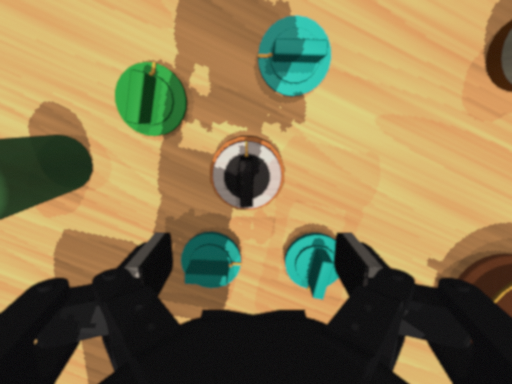

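The wrist view shows the steel cap centred at about (247,175). Its bar runs from about (247,155) to (247,205), with the pointer at the top at (247,148). I'll measure it by masks.

```bash
cat > cap.py <<'E'
from h import *
def measure(a,m,ctr,r,zd,zb):
    """disc (white+dark blob) centre at height zd; yellow pointer"""
    hsv=cv2.cvtColor(a,cv2.COLOR_RGB2HSV); roi=np.zeros(a.shape[:2],np.uint8); cv2.circle(roi,ctr,r,255,-1)
    g=((hsv[...,1]<70)|(hsv[...,2]<45)).astype(np.uint8)*roi
    g=cv2.morphologyEx(g,cv2.MORPH_CLOSE,np.ones((5,5)))
    c=max(cv2.findContours(g,cv2.RETR_EXTERNAL,cv2.CHAIN_APPROX_NONE)[0],key=cv2.contourArea)
    P=np.array([ray(m,u,v,zd)[:2] for u,v in cv2.convexHull(c)[:,0]]) ; (x,y),rad=cv2.minEnclosingCircle(P.astype(np.float32))
    print("disc",round(x,1),round(y,1),"r",round(rad,1))
    ya=((hsv[...,0]>15)&(hsv[...,0]<32)&(hsv[...,1]>90)&(hsv[...,2]>70)).astype(np.uint8)*roi
    return x,y,P,ya
E
python3 - <<'E'
from cap import *
m=np.load("w1.npy",allow_pickle=True).item(); a=cv2.imread("pics/w1.png")[...,::-1].copy()
x,y,P,ya=measure(a,m,(247,175),40,34,52)
E=cv2.fitEllipse(P.astype(np.float32)); print(E)
im=cv2.resize(a[130:215,205:290],(595,595),interpolation=cv2.INTER_CUBIC); cv2.imwrite("pics/w1c.png",im[...,::-1])
E
```

```text
disc 519.0 186.0 r 39.7
((518.9542846679688, 186.08285522460938), (78.4160385131836, 78.80856323242188), 142.54495239257812)
```

View pics/w1c.png

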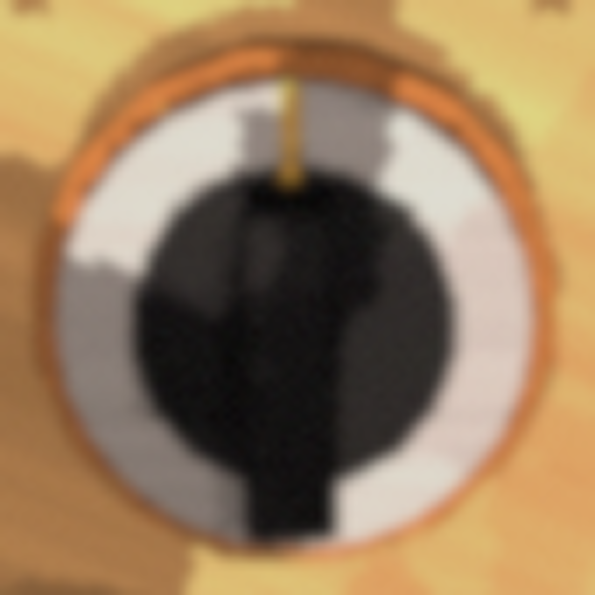

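The crop shows the brass mark running from (291,80) to (291,185) and the far bar end at (290,538), so the bar is nearly vertical in the image. I'll work out its angle and the shift.

```bash
python3 - <<'E'
from h import *
m=np.load("w1.npy",allow_pickle=True).item(); C=np.array([519,186.])
A=ray(m,205+291/7,130+82/7,34)[:2]; B=ray(m,205+290.5/7,130+538/7,52)[:2]
for d in(A-C,C-B,A-B): print(np.arctan2(d[1],d[0]),np.hypot(*d))
p,R=tool(); X=R.as_matrix()[:,0]; print("yaw",np.arctan2(X[1],X[0]),p,"tool shift",totool(np.r_[C,p[2]]-p))
E
```

```text
0.413599251602471 38.82744830484387
0.4199159924002929 32.76424311323612
0.41649013410384683 71.59133690512111
yaw 0.41759959892909143 [520.69599514 178.47397177 201.57771777] tool shift [ 1.50206239e+00 -7.56712020e+00 -9.63561258e-04]
```

Scaled: 156.5 mm is 0.2087, 140 mm is 0.1867.

```bash
echo '{"sx": [0.002,0.002,0.002,0.002,0.002,0.002,0.002,0.002,0.002,0.002],"sy": [-0.0101,-0.0101,-0.0101,-0.0101,-0.0101,-0.0101,-0.0101,-0.0101,-0.0101,-0.0101],"sz": [0.0533,0.1067,0.16,0.1867,0.2087,0.2087,0.2087,0.2087,0.2087,0.2087],"ax": [0,0,0,0,0,0,0,0,0,0],"ay": [0,0,0,0,0,0,0,0,0,0],"az": [0,0,0,0,0,0,0,0,0,0],"aperture": [85,85,85,85,85,85,60,40,30,22]}' > next.json && python3 -m creep next.json
python3 - <<'E'
from h import *
m=vision.camera_model("wrist"); a=vision.capture("wrist"); cv2.imwrite("pics/w2.png",a[...,::-1])
E
```

```text
t: 3.65
tcp_pos: [519.3, 186.8, 45.2]
tcp_rot: [0.0, 0.978, 0.208, 0.0]
wrist_force: [0.6, 0.2, -0.8]
gripper_width: 22.0
gripper_force: 0.0
```

View pics/w2.png

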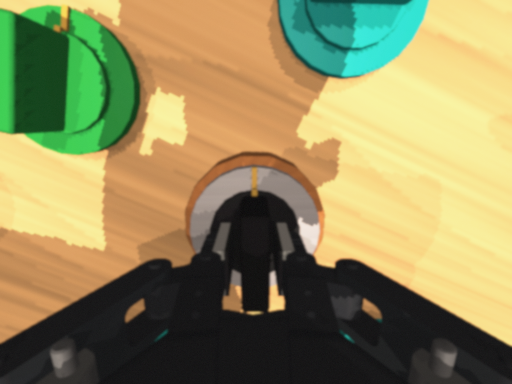

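The bar stands centred between the pads and the mark is at (254,180). I'll close and then lift.

```bash
echo '{"sx": [0,0,0,0,0,0],"sy": [0,0,0,0,0,0],"sz": [0,0,0,0,0,0],"ax": [0,0,0,0,0,0],"ay": [0,0,0,0,0,0],"az": [0,0,0,0,0,0],"aperture": [16,12,8,6,6,6]}' > next.json && python3 -m creep next.json; python3 -c "
from h import *
s=monitor.state();print(s['torque'],s['wrist_force'])"
```

```text
t: 4.45
tcp_pos: [519.2, 186.6, 45.0]
tcp_rot: [0.0, 0.978, 0.208, 0.0]
wrist_force: [-0.7, -0.7, 5.4]
gripper_width: 13.2
gripper_force: 58.8
[-0.23683932  0.13538507  0.04273919] [-0.67696088 -0.71171462  5.42500475]
```

Scaled: 431 mm is 0.5747, -236 mm is -0.3147, -0.88 rad is -0.2801.

```bash
echo '{"sx": [0,0,0,0,0,0,-0.0133,-0.0427,-0.0773,-0.112,-0.1467,-0.1813,-0.216,-0.2507,-0.2827,-0.3067,-0.3147,-0.3147,-0.3147],"sy": [0,0,0,0,0,0,0.024,0.0773,0.1413,0.204,0.2667,0.3307,0.3947,0.4573,0.516,0.56,0.5747,0.5747,0.5747],"sz": [-0.0133,-0.0533,-0.1067,-0.16,-0.2133,-0.2667,-0.2933,-0.2933,-0.2933,-0.2933,-0.2933,-0.2933,-0.2933,-0.2933,-0.2933,-0.2933,-0.2933,-0.2933,-0.2933],"ax": [0,0,0,0,0,0,0,0,0,0,0,0,0,0,0,0,0,0,0],"ay": [0,0,0,0,0,0,0,0,0,0,0,0,0,0,0,0,0,0,0],"az": [0,0,0,0,0,0,-0.0095,-0.0382,-0.07,-0.1019,-0.1337,-0.1655,-0.1974,-0.2292,-0.2578,-0.2769,-0.2801,-0.2801,-0.2801],"aperture": [6,6,6,6,6,6,6,6,6,6,6,6,6,6,6,6,6,6,6]}' > next.json && python3 -m creep next.json
python3 - <<'E'
from h import *
s=monitor.state(); print(s["joint_positions"].round(3),s["torque"])
m=vision.camera_model("wrist"); a=vision.capture("wrist"); cv2.imwrite("pics/w3.png",a[...,::-1]); np.save("w3.npy",m,allow_pickle=True)
E
```

```text
t: 6.82
tcp_pos: [478.8, -301.3, 264.7]
tcp_rot: [-0.001, 0.796, 0.605, 0.0]
wrist_force: [-0.1, -0.3, -2.4]
gripper_width: 13.2
gripper_force: 58.7
[-6.850e-01  2.460e-01  1.465e+00  1.000e-03  1.432e+00 -4.140e-01] [-0.01675288 -0.05534323  0.00866406]
```

View pics/w3.png

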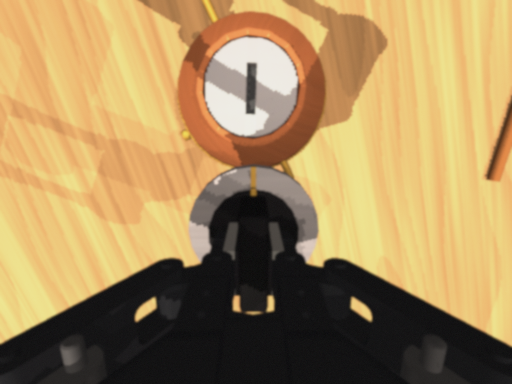

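The view shows the ring's white face centred at about (251,87), with the slot running from (251,63) to (251,114). The cap is held level with its mark at (253,168–195).

```bash
python3 - <<'E'
from h import *
m=np.load("w3.npy",allow_pickle=True).item(); a=cv2.imread("pics/w3.png")
hsv=cv2.cvtColor(a,cv2.COLOR_BGR2HSV)
def big(k): return max(cv2.findContours(k,cv2.RETR_EXTERNAL,cv2.CHAIN_APPROX_NONE)[0],key=cv2.contourArea)
g=(hsv[...,1]<75).astype(np.uint8); g[150:]=0; g[:,:190]=0; g[:,310:]=0
P=np.array([ray(m,u,v,163)[:2] for u,v in big(cv2.morphologyEx(g,cv2.MORPH_CLOSE,np.ones((9,9))))[:,0]])
E=cv2.fitEllipse(P.astype(np.float32)); print("ring",E, cv2.minEnclosingCircle(P.astype(np.float32)))
k=(hsv[...,2]<75).astype(np.uint8); k[:50]=0;k[125:]=0;k[:,235:]*=1;k[:,:238]=0;k[:,264:]=0
S=np.array([ray(m,u,v,163)[:2] for u,v in big(k)[:,0]]); r=cv2.minAreaRect(S.astype(np.float32)); b=cv2.boxPoints(r); e=max((b[1]-b[0],b[2]-b[1]),key=np.linalg.norm)
print("slot",r,"ang",np.arctan2(e[1],e[0])%np.pi)
p,R=tool(); X=R.as_matrix()[:,0]; print("tcp",p,"yaw",np.arctan2(X[1],X[0]),"tilt",R.as_matrix()[:,2])
y=((hsv[...,0]>13)&(hsv[...,0]<32)&(hsv[...,1]>90)&(hsv[...,2]>70)).astype(np.uint8); y[:166]=0;y[200:]=0;y[:,:245]=0;y[:,263:]=0
c=np.argwhere(y); 
for v in(c[:,0].min(),c[:,0].max()):
    u=c[c[:,0]==v,1].mean(); q=ray(m,u,v,p[2]-11); d=q-p; print("mark",u,v,d.round(1),np.arctan2(d[1],d[0]),np.hypot(d[0],d[1]))
# disc: outline in rows 165..235
w=(hsv[...,1]<60).astype(np.uint8); w[:163]=0; w[250:]=0; w[:,:185]=0; w[:,325:]=0
h=cv2.convexHull(big(w))[:,0]; D=np.array([ray(m,u,v,p[2]-11)[:2] for u,v in h if v<228])
A=np.c_[2*D,np.ones(len(D))]; s=np.linalg.lstsq(A,(D**2).sum(1),rcond=None)[0]; print("cap centre",s[:2],"r",np.sqrt(s[2]+s[0]**2+s[1]**2),"rel tcp tool",totool(np.r_[s[:2],p[2]]-p))
E
```

```text
ring ((500.6026916503906, -213.29498291015625), (79.29959869384766, 79.87299346923828), 140.59469604492188) ((500.53778076171875, -213.39430236816406), 40.41217041015625)
slot ((500.70703125, -213.6270751953125), (37.43366622924805, 5.841346740722656), 71.29236602783203) ang 1.244286
tcp [ 478.83711406 -301.30985461  264.86823874] yaw 1.2999776422764688 tilt [-2.55687467e-05  9.68967858e-04 -9.99999530e-01]
mark 253.0 166 [ 10.2  38.2 -11. ] 1.309702749781087 39.56723118046888
mark 253.0 195 [  5.6  21.5 -11. ] 1.317010946820536 22.260008694293326
cap centre [ 478.91332674 -299.87247256] r 38.25978707165454 rel tcp tool [ 1.40538048e+00 -3.11093697e-01  1.39082834e-03]
```

```bash
python3 - <<'E'
from h import *
m=np.load("w3.npy",allow_pickle=True).item(); a=cv2.imread("pics/w3.png")
g=cv2.cvtColor(a,cv2.COLOR_BGR2GRAY).astype(float)
L=[]
for v in range(66,112):
    r=g[v,240:263]; bg=np.interp(np.arange(23),[0,1,2,20,21,22],r[[0,1,2,20,21,22]]); w=np.clip(bg-r-25,0,None)
    L.append([v,(w*np.arange(240,263)).sum()/w.sum(),(w>0).sum()])
L=np.array(L); print(L[::5].round(2).tolist())
Q=np.array([ray(m,u,v,163)[:2] for v,u,_ in L]); d=np.linalg.svd(Q-Q.mean(0))[2][0]; print("ang",np.arctan2(d[1],d[0])%np.pi,"centre",Q.mean(0))
col=g[:,250]; print(col[55:72].astype(int),col[106:122].astype(int))
im=cv2.resize(a[30:145,195:310],(575,575),interpolation=cv2.INTER_CUBIC); cv2.imwrite("pics/w3c.png",im)
E
```

```text
[[66.0, 251.31, 12.0], [71.0, 251.02, 11.0], [76.0, 251.04, 11.0], [81.0, 251.37, 13.0], [86.0, 250.86, 11.0], [91.0, 250.61, 11.0], [96.0, 250.39, 11.0], [101.0, 249.5, 13.0], [106.0, 249.45, 11.0], [111.0, 250.0, 11.0]]
ang 1.2533707779913206 centre [ 500.58615841 -213.3012356 ]
[234 234 234 234 234 232 222 182 124  84  69  66  68  71  70  68  71] [ 82  81  81  75  67  63  74 132 199 229 235 236 237 236 236 237]
```

Scaled: 91 mm is 0.1213, -2.55 mm is -0.0034, 0.05 rad is 0.0159.

```bash
echo '{"sx": [0.04,0.0867,0.1213,0.1213,0.1213,0.1213,0.1213,0.1213,0.1213],"sy": [-0.0013,-0.0027,-0.0034,-0.0034,-0.0034,-0.0034,-0.0034,-0.0034,-0.0034],"sz": [0,0,0,0.0267,0.0533,0.0733,0.0827,0.0827,0.0827],"ax": [0,0,0,0,0,0,0,0,0],"ay": [0,0,0,0,0,0,0,0,0],"az": [0.0064,0.0127,0.0159,0.0159,0.0159,0.0159,0.0159,0.0159,0.0159],"aperture": [6,6,6,6,6,6,6,6,6]}' > next.json && python3 -m creep next.json
python3 - <<'E'
from h import *
s=monitor.state(); p,R=tool(s); X=R.as_matrix()[:,0]; print(p,np.arctan2(X[1],X[0]),s["torque"],s["wrist_force"],totool(np.array([500.7,-212.9,p[2]])-p))
E
```

```text
t: 8.0
tcp_pos: [501.2, -214.9, 203.5]
tcp_rot: [0.001, 0.811, 0.585, 0.0]
wrist_force: [0.0, -0.0, -2.5]
gripper_width: 12.9
gripper_force: 58.7
[ 501.1831719  -214.94408136  203.5212091 ] 1.2486340734221728 [0.01616629 0.00389526 0.0171621 ] [ 0.03193857 -0.03473558 -2.50395707] [ 1.78593838 -1.1055056  -0.00227218]
```

Scaled: 2 mm is 0.0027, 1.8 mm is 0.0024.

```bash
echo '{"sx": [0.0024,0.0024,0.0024,0.0024],"sy": [-0.0015,-0.0015,-0.0015,-0.0015],"sz": [0,0,0.0027,0.0027],"ax": [0,0,0,0],"ay": [0,0,0,0],"az": [0,0,0,0],"aperture": [6,6,6,6]}' > next.json && python3 -m creep next.json
python3 - <<'E'
from h import *
s=monitor.state(); p,R=tool(s); X=R.as_matrix()[:,0]; print(p,np.arctan2(X[1],X[0]),s["torque"],s["wrist_force"],totool(np.array([500.7,-212.9,p[2]])-p))
E
```

```text
t: 8.5
tcp_pos: [500.1, -212.5, 200.6]
tcp_rot: [-0.0, 0.811, 0.585, -0.0]
wrist_force: [0.6, 0.2, -2.7]
gripper_width: 13.1
gripper_force: 58.6
[ 500.1396274  -212.52917386  200.62607686] 1.248731240140307 [-0.00972563 -0.03207325 -0.03629341] [ 0.60266788  0.16980967 -2.74124041] [-1.74387084e-01  6.48936512e-01 -1.66351639e-04]
```

Scaled: 5 mm is 0.0067, 4 mm is 0.0053.

```bash
echo '{"sx": [0,0,0,0,0,0],"sy": [0.0005,0.0005,0.0005,0.0005,0.0005,0.0005],"sz": [0.0013,0.0027,0.004,0.0053,0.0067,0.0067],"ax": [0,0,0,0,0,0],"ay": [0,0,0,0,0,0],"az": [0,0,0,0,0,0],"aperture": [6,6,6,6,6,6]}' > next.json && python3 -m creep next.json
python3 - <<'E'
from h import *
s=monitor.state(); p,R=tool(s); X=R.as_matrix()[:,0]; print(p,np.arctan2(X[1],X[0]),s["torque"],s["wrist_force"],totool(np.array([500.7,-212.9,p[2]])-p))
E
```

```text
t: 9.25
tcp_pos: [500.5, -212.7, 195.7]
tcp_rot: [-0.0, 0.811, 0.585, -0.0]
wrist_force: [-0.1, 0.2, -1.9]
gripper_width: 13.1
gripper_force: 58.6
[ 500.54786189 -212.67035031  195.68638113] 1.2488050005895022 [-0.03848009 -0.00436325 -0.00266043] [-0.09169727  0.20239563 -1.86403236] [-1.69702288e-01  2.16993354e-01 -4.08634617e-05]
```

Scaled: 9 mm is 0.012, 8 mm is 0.0107.

```bash
echo '{"sx": [0,0,0,0,0,0,0,0],"sy": [0,0,0,0,0,0,0,0],"sz": [0.002,0.004,0.006,0.008,0.0093,0.0107,0.012,0.012],"ax": [0,0,0,0,0,0,0,0],"ay": [0,0,0,0,0,0,0,0],"az": [0,0,0,0,0,0,0,0],"aperture": [6,6,6,6,6,6,6,6]}' > next.json && python3 -m creep next.json
python3 - <<'E'
from h import *
s=monitor.state(); p,R=tool(s); X=R.as_matrix()[:,0]; print(p,np.arctan2(X[1],X[0]),s["torque"],s["wrist_force"])
E
```

```text
t: 10.25
tcp_pos: [500.6, -212.7, 186.7]
tcp_rot: [-0.0, 0.811, 0.585, -0.0]
wrist_force: [0.0, -0.4, -2.7]
gripper_width: 13.2
gripper_force: 58.7
[ 500.58388089 -212.6754092   186.72349384] 1.2487758554534643 [ 0.02998408 -0.03179094  0.0502883 ] [ 0.03240133 -0.43217069 -2.68374102]
```

The key is in. Now the last few millimetres, until it seats.

Scaled: 2.5 mm is 0.0033, 2 mm is 0.0027.

```bash
echo '{"sx": [0,0,0,0,0],"sy": [0,0,0,0,0],"sz": [0.0011,0.0019,0.0027,0.0033,0.0033],"ax": [0,0,0,0,0],"ay": [0,0,0,0,0],"az": [0,0,0,0,0],"aperture": [6,6,6,6,6]}' > next.json && python3 -m creep next.json; echo '{"sx": [0,0],"sy": [0,0],"sz": [0.0005,0.0005],"ax": [0,0],"ay": [0,0],"az": [0,0],"aperture": [6,6]}' > next.json && python3 -m creep next.json
```

```text
t: 10.88
tcp_pos: [500.6, -212.7, 184.5]
tcp_rot: [0.0, 0.811, 0.585, -0.0]
wrist_force: [-0.7, -0.5, -0.5]
gripper_width: 13.2
gripper_force: 59.0
t: 11.12
tcp_pos: [500.6, -212.7, 184.5]
tcp_rot: [0.0, 0.811, 0.585, 0.0]
wrist_force: [-0.9, 0.4, 3.9]
gripper_width: 13.2
gripper_force: 59.6
```

Scaled: 0.06 rad is 0.0191.

```bash
cat > q.py <<'E'
from h import *
s=monitor.state(); p,R=tool(s); X=R.as_matrix()[:,0]
print("yaw",np.arctan2(X[1],X[0]).round(4),"T",s["torque"].round(3),"F",s["wrist_force"].round(1),"j6",s["joint_positions"][5].round(3),p.round(1))
E
python3 q.py; echo '{"sx": [0,0,0],"sy": [0,0,0],"sz": [0,0,0],"ax": [0,0,0],"ay": [0,0,0],"az": [0.0191,0.0382,0.0573],"aperture": [6,6,6]}' > next.json && python3 -m creep next.json >/dev/null; python3 q.py;  echo '{"sx": [0,0,0],"sy": [0,0,0],"sz": [0,0,0],"ax": [0,0,0],"ay": [0,0,0],"az": [0.0191,0.0382,0.0541],"aperture": [6,6,6]}' > next.json && python3 -m creep next.json >/dev/null; python3 q.py
```

```text
yaw 1.2488 T [ 0.179  0.286 -0.012] F [-0.9  0.4  3.9] j6 -0.208 [ 500.6 -212.7  184.5]
yaw 1.067 T [0.152 0.18  0.026] F [-0.7  1.   2.3] j6 -0.026 [ 500.9 -212.7  184.5]
yaw 0.8973 T [0.18  0.135 0.049] F [0.2 0.4 2.8] j6 0.144 [ 501.  -212.7  184.5]
```

Scaled: 0.08 rad is 0.0255.

```bash
echo 'import sys; sys.exit(bool(abs(s["torque"][2])>0.22))' >> q.py
echo '{"sx": [0,0],"sy": [0,0],"sz": [0,0],"ax": [0,0],"ay": [0,0],"az": [0.0127,0.0255],"aperture": [6,6]}' > next.json && python3 -m creep next.json >/dev/null; python3 q.py && echo '{"sx": [0,0],"sy": [0,0],"sz": [0,0],"ax": [0,0],"ay": [0,0],"az": [0.0127,0.0255],"aperture": [6,6]}' > next.json && python3 -m creep next.json >/dev/null && python3 q.py && echo '{"sx": [0,0],"sy": [0,0],"sz": [0,0],"ax": [0,0],"ay": [0,0],"az": [0.0127,0.0255],"aperture": [6,6]}' > next.json && python3 -m creep next.json >/dev/null && python3 q.py && echo '{"sx": [0,0],"sy": [0,0],"sz": [0,0],"ax": [0,0],"ay": [0,0],"az": [0.0127,0.0255],"aperture": [6,6]}' > next.json && python3 -m creep next.json >/dev/null && python3 q.py
```

```text
yaw 0.8177 T [0.186 0.117 0.08 ] F [-0.6  0.7  2.2] j6 0.224 [ 501.1 -212.7  184.5]
yaw 0.7376 T [0.135 0.042 0.033] F [-0.8  1.   1.8] j6 0.304 [ 501.2 -212.7  184.5]
yaw 0.6576 T [0.183 0.116 0.109] F [-0.4  0.5  2.3] j6 0.383 [ 501.2 -212.8  184.5]
yaw 0.5776 T [0.166 0.086 0.066] F [-0.8  1.6  2.4] j6 0.464 [ 501.3 -212.8  184.5]
```

Scaled: 0.04 rad is 0.0127.

```bash
echo '{"sx": [0,0],"sy": [0,0],"sz": [0,0],"ax": [0,0],"ay": [0,0],"az": [0.0127,0.0255],"aperture": [6,6]}' > next.json && python3 -m creep next.json >/dev/null; python3 q.py && echo '{"sx": [0,0],"sy": [0,0],"sz": [0,0],"ax": [0,0],"ay": [0,0],"az": [0.0127,0.0255],"aperture": [6,6]}' > next.json && python3 -m creep next.json >/dev/null && python3 q.py && echo '{"sx": [0,0],"sy": [0,0],"sz": [0,0],"ax": [0,0],"ay": [0,0],"az": [0.0127,0.0255],"aperture": [6,6]}' > next.json && python3 -m creep next.json >/dev/null && python3 q.py && echo '{"sx": [0,0],"sy": [0,0],"sz": [0,0],"ax": [0,0],"ay": [0,0],"az": [0.0127,0.0255],"aperture": [6,6]}' > next.json && python3 -m creep next.json >/dev/null && python3 q.py && echo '{"sx": [0,0],"sy": [0,0],"sz": [0,0],"ax": [0,0],"ay": [0,0],"az": [0.0127,0.0255],"aperture": [6,6]}' > next.json && python3 -m creep next.json >/dev/null && python3 q.py
```

```text
yaw 0.4976 T [0.164 0.034 0.077] F [0.3 0.8 3.4] j6 0.544 [ 501.4 -212.8  184.5]
yaw 0.4176 T [0.1   0.078 0.085] F [ 0.1 -0.2  2.9] j6 0.624 [ 501.4 -213.   184.5]
yaw 0.3376 T [0.114 0.09  0.106] F [-0.3  0.3  2.3] j6 0.704 [ 501.4 -213.1  184.5]
yaw 0.2587 T [-0.049  0.018  0.48 ] F [-0.5 -1.3  2.1] j6 0.783 [ 501.5 -213.5  184.5]
```

The torque has reached the stop. I'll turn on in small steps to find the slip plateau.

Scaled: 0.06 rad is 0.0191.

```bash
echo '{"sx": [0,0],"sy": [0,0],"sz": [0,0],"ax": [0,0],"ay": [0,0],"az": [0.0095,0.0191],"aperture": [6,6]}' > next.json && python3 -m creep next.json >/dev/null; python3 q.py ; echo '{"sx": [0,0],"sy": [0,0],"sz": [0,0],"ax": [0,0],"ay": [0,0],"az": [0.0095,0.0191],"aperture": [6,6]}' > next.json && python3 -m creep next.json >/dev/null; python3 q.py
python3 - <<'E'
from h import *
a=vision.capture("wrist"); im=cv2.resize(a[130:250,180:330],(750,600),interpolation=cv2.INTER_CUBIC); cv2.imwrite("pics/w5c.png",im[...,::-1])
E
```

```text
yaw 0.198 T [-0.343 -0.117  0.522] F [ 1.2 -2.2  3.9] j6 0.843 [ 501.5 -213.5  184.5]
yaw 0.1371 T [-0.476 -0.2    0.461] F [ 1.4 -2.7  3.9] j6 0.904 [ 501.5 -213.5  184.5]
```

View pics/w5c.png

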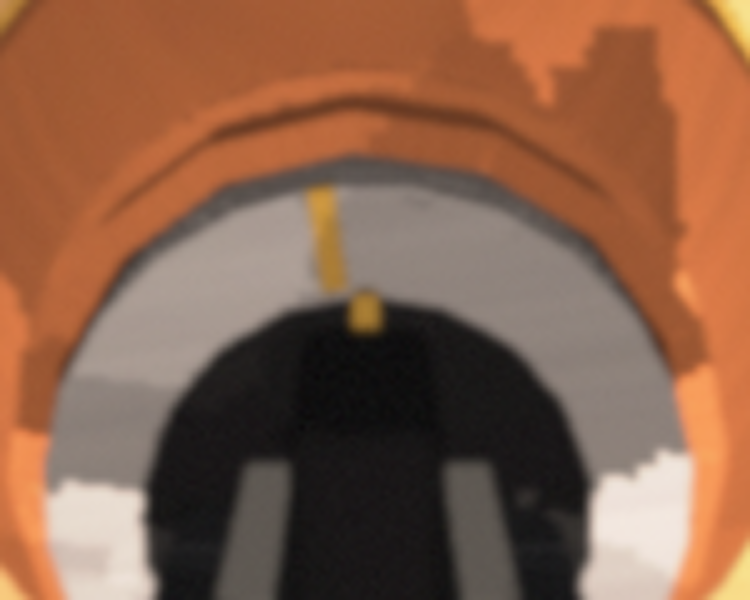

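The mark is at (320,188)–(335,290) and the pointer is at (366,312), clockwise of it by about 9°. The torque held steady at about 0.5 N m, so the handle has slipped. I'll let go and retreat upward.

Scaled: -120 mm is -0.16, -100 mm is -0.1333.

```bash
echo '{"sx": [0,0,0,0,0,0,0,0,0,-0.04,-0.08,-0.08,-0.08],"sy": [0,0,0,0,0,0,0,0,0,0,0,0,0],"sz": [0,0,0,0,0,-0.0133,-0.04,-0.08,-0.1333,-0.16,-0.16,-0.16,-0.16],"ax": [0,0,0,0,0,0,0,0,0,0,0,0,0],"ay": [0,0,0,0,0,0,0,0,0,0,0,0,0],"az": [0,0,0,0,0,0,0,0,0,0,0,0,0],"aperture": [16,20,30,40,45,45,45,45,45,45,45,45,45]}' > next.json && python3 -m creep next.json
python3 - <<'E'
from h import *
a=vision.capture("wrist"); cv2.imwrite("pics/w6.png",cv2.resize(a[0:240,126:386],(780,720))[:600,:,::-1])
E
```

```text
t: 16.05
tcp_pos: [441.8, -221.0, 304.4]
tcp_rot: [0.0, 0.998, 0.069, 0.001]
wrist_force: [-0.4, -0.4, 0.2]
gripper_width: 44.9
gripper_force: 0.0
```

View pics/w6.png

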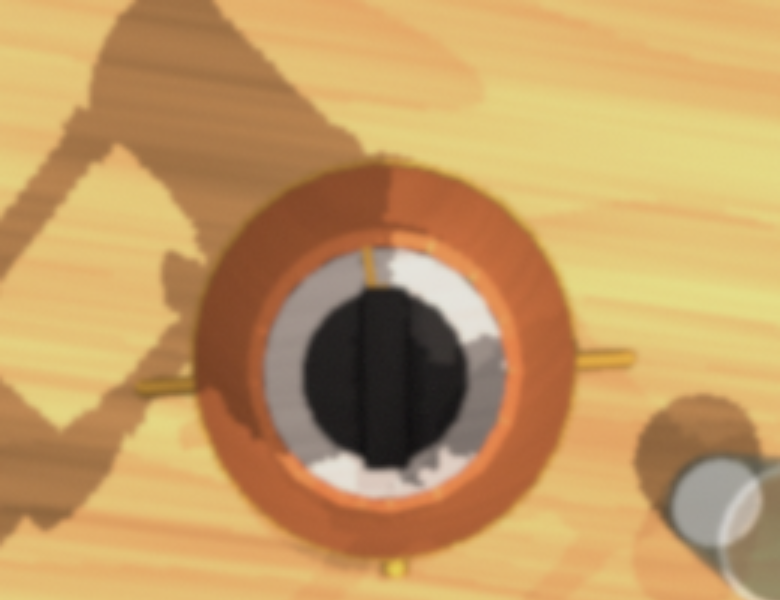

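The cap lies flat and centred on the ring. Its mark is at (368,250), about 8° counter-clockwise of the bar line at column 386, so the pointer is inside the 5–30° window. The gripper is clear of everything, so I'm handing in.

```bash
python3 -c "
from rig import arm; print(arm.finish_job())"
```

```text
the job is handed in; nothing more can be done
None
```

The cap is seated in the pot's ring and its handle was turned clockwise until it slipped, about 8–9° past the mark; I then let go, backed the gripper clear and handed the job in at about 16 s.

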